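# Switch off the crossbar isolator

## Robot

A 6-joint arm with a two-finger parallel gripper is mounted at the origin on the work surface; the furniture and walls round the work are solid. World frame = base frame: x ahead of the robot, y to its left, z up, the work surface at z = 0. Lengths are in m, angles in degrees, forces in N, time in s.
With the tool pointing down it reaches from about 0.3 to 0.75 m from the base axis. Payload 8.5 kg.
Tool frame: the origin (TCP) lies on the centre line of the jaws, within the pads' length; the fingertips stand 11 mm ahead of it and the grasp point (between the pads) lies 8 mm behind it; z points along the fingers, y is the line along which they close (so a half turn about z gives the same grasp; the last joint's range is limited). The gripper opens to 85 mm and grips with 20 to 120 N. Pads are 22 mm wide; open, the fingers measure 114 mm over their backs; the gripper's body (76 mm by 85 mm) begins 54 mm behind the grasp point. The pads swing forward as they close: fully open they stand 13 mm farther back than shut.
Start: joints at [-88.654, 21.807, 74.336, -0, 83.858, -12.336], TCP at [0.13, -0.534, 0.242] pointing down, gripper open.
Joint ranges: [-178.18, 178.18], [-50.72, 133.34], [12.68, 142.11], [-81.47, 261.47], [9.98, 163.14], [-165.26, 165.26]. Speed limits (degrees/s): [136.94, 136.94, 180, 180, 180, 180].

## Interface

Orientations are given as a 3x3 rotation matrix whose columns are the frame's x, y, z axes.
In Python, from rig import env, camrig gives the robot as it stands (env), with the cameras (camrig).
- The arm moves only by the tool pendant, called after ">>>" by a JSON object that holds its "fn" and its "kwargs", one argument or row to a line. Schema: {"type":"object","properties":{"deltas":{"type":"string"},"force":{"type":"number"},"only":{"type":"string"},"quiet":{"type":"boolean"},"lines":{"type":"string"}},"required":["deltas"],"additionalProperties":false}. deltas is a string of 1 to 10 rows, parted by semicolons, with the numbers parted by commas; each row has 5 numbers: dx, dy, dz in shares of the most that a row can go, 1 being 50 mm, then a turn about the tool's z in fractions of the full range, 1 being pi/2 rad, then the finger opening in m; each row shifts and turns the commanded pose from where the row before left it, along the tool's axes as they then stand; what a row does not reach is not made up. A row lasts 1/10 s, in which the tool goes at most 0.05 m and 8.59 degrees, less where a joint would pass 70% of its speed; a pose out of reach is approached as far as the arm can. The fingers move at their own pace and stop on an object; force is the grip in N (left out, the last holds). Time passes only in rows, so rows that do not move let the fingers close. The tool returns the time, the measured TCP pose, the force, the opening and the grip force at its end. only (a regular expression) keeps the lines of the reply that match it, lines (a string "A,B") keeps lines A to B, and quiet returns only ok. Input that does not fit is refused with a message, and nothing moves.
- env.observe(): the state, without advancing time (a new reading comes with each control period).
- camrig.get_image(name): name is "scene" or "top" or "wrist"; returns a dict with "pixels" (480x640x3 uint8, red, green, blue), "K" (3x3 intrinsics, pixels), "extrinsics" (4x4, takes a point from world to camera coordinates). Camera axes: x right, y down, z forward; pixel columns grow to the right and rows downward; lengths in m; the calibration is good to about 2 mm. A picture is of the moment at which its call begins. There is no depth.
- env.close_job(): hands the job in; it is judged then, once.
The state is a dict: "time_s": time; "q": joint angles; "qvel": joint speeds; "joint_efforts": joint torques, N m; "position": TCP position; "tool_rot": TCP orientation; "ft_force": force on the tool from outside, world axes, zero at the start; "wrist_torque": the same for the moment, N m; "grip_width": finger opening in m; "gripper_force": force on a finger pad.
Only numpy, scipy, OpenCV 4.12 (cv2) and the standard library are available. Lean on these libraries where they do the work, as an engineer would, in place of code of your own. Each camera call takes 0.05 s, during which the arm holds its last target. There are 200 camera calls.

## Task

Two lever isolators are screwed to the bench and both are switched on. Switch off the one whose lever ends in a crossbar: throw its lever right over to the end with the padlock staple, so that it snaps fully home, and let go. Leave the isolator with the ball-ended lever switched on.

Things in the scene. Friction and masses are not known exactly. Their poses are not given: they have to be found in the camera images.
- bar_isolator: Isolator to switch off, fixed to the bench: grey housing 130 x 78 mm, top at z 52 mm, on a flange 160 x 100 mm. Origin: centre of underside, on the bench; z up; x along its length from the ON end (-x) to the OFF end (+x), where a padlock staple 79 mm high stands at x = 52 mm. Hinge along y, at z 64 mm; its cheeks reach z 77 mm. The other isolator is at least 200 mm away, centre to centre.
- bar_grip (a point): Centre of the lever's crossbar: a round black bar 16 mm in diameter, 70 mm long, parallel to the isolator's y, 95 mm from the hinge. Stem below it 14 mm wide, 10 mm thick. In the isolator's frame: ON x -61, z 137 mm; upright x 0, z 159 mm; OFF x +61, z 137 mm. Only the point counts, not its axes.
- bar_lever (a joint): Crossbar lever angle, rad: 0 = ON (leans 40 degrees from vertical to the isolator's -x), 0.7 = upright, 1.4 = OFF (leans 40 degrees to +x, the staple end). It swings in the isolator's x-z plane. A spring holds it at either stop: about 5 N at the crossbar moves it off ON, falling to none at upright; past upright it snaps to OFF by itself.
- ball_lever (a joint): Lever angle, rad, of the other isolator: same housing and lever length, but the lever ends in a black ball 30 mm in diameter instead of a crossbar. 0 = ON (leans away from its staple end), 1.4 = OFF. It starts at ON and must stay there.

How it is judged (in metres and radians):
At the end, for the whole second after the job is handed in: The crossbar lever rests at OFF, within 0.2 rad (11 degrees) of its end stop at 1.4 rad; the ball-ended lever is still at ON, within 0.2 rad of its stop at 0 (value of joint bar_lever above 1.2 rad and velocity of joint bar_lever below 0.1 rad/s and value of joint ball_lever below 0.2 rad); the robot touches nothing.
It fails at once if the ball-ended lever is moved more than 0.4 rad (23 degrees) away from ON (value of joint ball_lever above 0.4 rad).
It also fails if it takes over 27 s, if anything falls off the work surface, if the arm or the gripper's body presses on something with over 40 N, if the wrist force passes 120 N, or if a joint passes its speed limit or range.

## Working session

There is one attempt and no reset: what is moved stays moved. The work goes in short steps, Python scripts to look and compute and a tool call to move; the robot and the scene stay as the last step left them, time stands still between calls to the robot, and variables do not carry over. Pictures are saved under pics/ and viewed, at most 10 in all, crops included, and the job is handed in when it is done.

```bash
mkdir -p pics
```

Create h.py:
```python
import numpy as np,cv2
from rig import env, camrig
def snap(n,f):
    i=camrig.get_image(n); cv2.imwrite(f'pics/{f}.png',i['pixels'][:,:,::-1]); np.savez(f'pics/{f}.npz',K=i['K'],T=i['extrinsics']); return i
def P(f):
    d=np.load(f'pics/{f}.npz'); return d['K']@d['T'][:3]
def onz(f,u,v,z):
    M=P(f);H=np.c_[M[:,0],M[:,1],M[:,2]*z+M[:,3]];p=np.linalg.solve(H,[u,v,1]);return p[:2]/p[2]
def proj(f,p):
    q=P(f)@np.r_[p,1];return q[:2]/q[2]
```

Run:
```python
from h import *
snap('top','t1');snap('scene','s1')
s=env.observe();print(s['time_s'],s['position'],s['tool_rot'],s['grip_width'])
```

```text
0.1 [ 0.13008269 -0.5341494   0.24177243] [[ 9.71623435e-01  2.36533079e-01 -5.85855259e-05]
 [ 2.36532954e-01 -9.71622600e-01  1.29839157e-03]
 [ 2.50189535e-04 -1.27540509e-03 -9.99999155e-01]] 0.08575010134137119
```

View pics/t1.png

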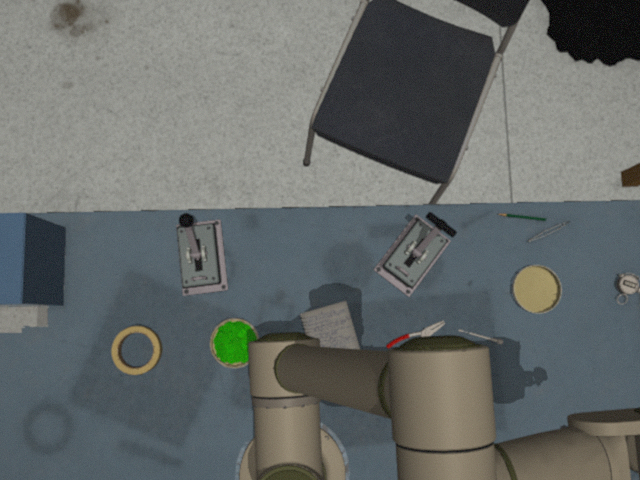

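View pics/s1.png

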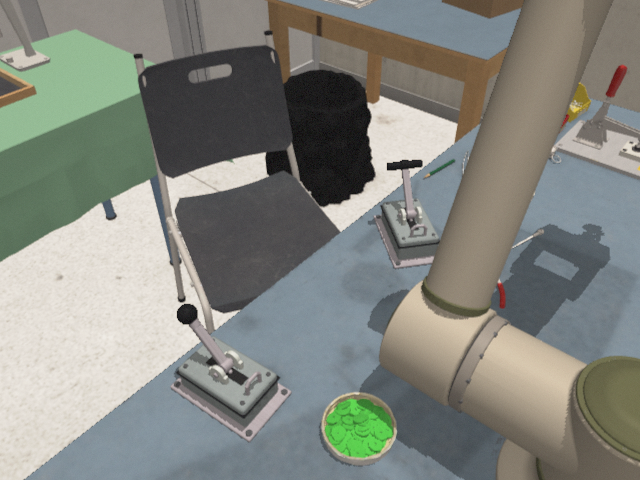

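The top view shows the ball isolator at about (202,257) and the crossbar isolator at about (413,255), with its bar at (441,223) leaning to the upper right. I'll enlarge both crops of the bar isolator.

Run:
```python
from h import *
a=cv2.imread('pics/t1.png')[200:310,360:470];b=cv2.imread('pics/s1.png')[150:280,360:460]
cv2.imwrite('pics/c1.png',np.hstack([cv2.resize(a,(440,440),interpolation=cv2.INTER_CUBIC),cv2.resize(b,(338,440),interpolation=cv2.INTER_CUBIC)]))
for p in [(441,223),(413,255)]: print(onz('t1',*p,.0),onz('t1',*p,.137))
d=np.load('pics/t1.npz');T=d['T'];print(-T[:3,:3].T@T[:3,3])
```

```text
[ 0.53650686 -0.34787149] [ 0.51478614 -0.31694343]
[ 0.46501632 -0.28083565] [ 0.45082542 -0.25696821]
[ 0.33028312 -0.05423018  1.30072371]
```

View pics/c1.png

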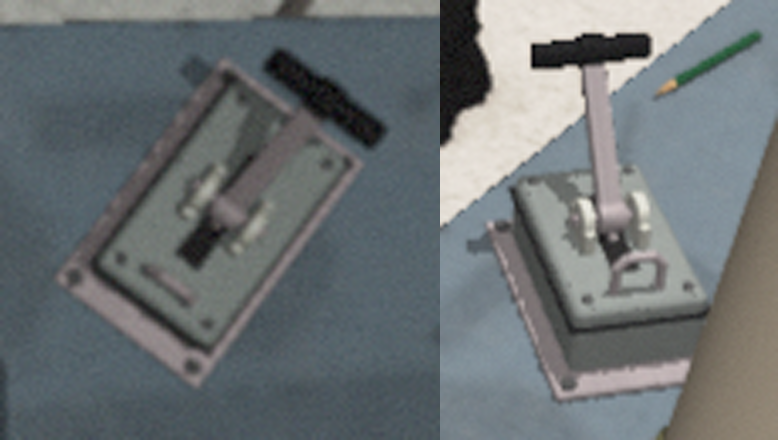

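Run:
```python
from h import *
c=lambda u,v:(360+u/4-.375,200+v/4-.375)
F=np.array([onz('t1',*c(*p),.004) for p in [(223,58),(55,283),(197,387),(362,162)]])
print(F,F.mean(0))
x=(F[1]+F[2]-F[0]-F[3]);L=np.linalg.norm(x)/2;x/=np.linalg.norm(x);print('len',L,'x',x,np.degrees(np.arctan2(x[1],x[0])))
e=np.array([onz('t1',*c(*p),.141) for p in [(273,60),(378,137)]]);g=e.mean(0);print('bar',e,g)
d=e[1]-e[0];print(np.linalg.norm(d),np.degrees(np.arctan2(d[1],d[0])))
O=F.mean(0);print('bar pred',O-.061*x)
print('scene',proj('s1',np.r_[O-.061*x,.137]),'seen 404.4 164.6')
R=env.observe()['tool_rot'];print(np.degrees(np.arctan2(R[1,0],R[0,0])))
o=np.array([onz('t1',202,257,.05),onz('t1',186,220,.137)]);print('ball',o)
```

```text
[[ 0.55747262 -0.28971547]
 [ 0.432165   -0.18985054]
 [ 0.37245668 -0.26679107]
 [ 0.49636193 -0.36562733]] [ 0.46461406 -0.2779961 ]
len 0.1593653179750911 x [-0.78189179  0.62341417] 141.43411374200926
bar [[ 0.53190122 -0.29020678]
 [ 0.49135412 -0.34152481]] [ 0.51162767 -0.3158658 ]
0.0654034217451375 -128.312763042622
bar pred [ 0.51230946 -0.31602437]
scene [403.2828568  164.54962029] seen 404.4 164.6
13.68200282054954
ball [[0.46595025 0.18210893]
 [0.53204812 0.19789044]]
```

Located: origin is about (0.465,-0.278), x axis at 141.4°, bar at (0.512,-0.316). Both views agree. I'll shut the fingers, align tool x with the bar, and push along tool -y from behind it.

Careful with the scale: shifts go in shares of 50 mm and turns go in shares of pi/2 rad. That gives: -7.6 degrees / 90 = -0.0844.

>>> {"fn": "pendant", "kwargs": {
  "deltas": "0,0,0,-0.0844,0;0,0,0,-0.0844,0;0,0,0,-0.0844,0;0,0,0,-0.0844,0;0,0,0,-0.0833,0;0,0,0,0,0",
  "force": 20
}}

```text
time_s: 0.7
position: [0.1301, -0.5342, 0.242]
tool_rot: [[0.621, 0.784, -0.0], [0.784, -0.621, 0.001], [0.001, -0.001, -1.0]]
ft_force: [0.4, -0.2, -0.6]
grip_width: 0.0006
gripper_force: 0.0
```

Add to h.py:
```python
O=np.array([.4646,-.278]);X=np.array([-.7819,.6234]);
def to(ix,z):
    s=env.observe();R=s['tool_rot'];d=np.r_[O+ix*X,z]-s['position'];Y=np.array([-X[1],X[0]])
    q=s['position'][:2]-O
    print('iso xy',q@X,q@Y,'z',s['position'][2],'tool delta',(R.T@d).round(4),'yaw',np.degrees(np.arctan2(R[1,0],R[0,0])),'w',s['grip_width'])
```

```bash
python3 -c "
from h import *
to(-.106,.242)"
```

```text
iso xy 0.10182358439422555 0.40888443340665326 z 0.24199634195518205 tool delta [4.081e-01 2.093e-01 1.000e-04] yaw 51.64553741964577 w 0.0005803482447642622
```

In the tool's units: 0.04 m is 0.8, 0.03 m is 0.6.

>>> {"fn": "pendant", "kwargs": {
  "deltas": "0.6,0.3,0,0,0;0.8,0.4,0,0,0;0.8,0.4,0,0,0;0.8,0.4,0,0,0;0.8,0.4,0,0,0;0.8,0.4,0,0,0;0.8,0.4,0,0,0;0.8,0.4,0,0,0;0.8,0.4,0,0,0;0.6,0.3,0,0,0"
}}

```text
time_s: 1.7
position: [0.5172, -0.353, 0.242]
tool_rot: [[0.623, 0.782, -0.0], [0.782, -0.623, 0.001], [0.0, -0.0, -1.0]]
ft_force: [0.4, 0.0, 0.4]
grip_width: 0.0002
gripper_force: 0.0
```

>>> {"fn": "pendant", "kwargs": {
  "deltas": "0.4,0.2,0,0,0;0,0,0,0,0;0,0,0,0,0"
}}

```text
time_s: 2.0
position: [0.5351, -0.3452, 0.2419]
tool_rot: [[0.623, 0.782, -0.001], [0.782, -0.623, 0.0], [-0.0, -0.001, -1.0]]
ft_force: [-0.3, 0.1, -0.2]
grip_width: -0.0004
gripper_force: 0.0
```

```bash
python3 -c "
from h import *
to(-.106,.131)"
```

```text
iso xy -0.09705077720570834 0.00856911458808906 z 0.24190926090925005 tool delta [0.0086 0.009  0.1109] yaw 51.48718658445454 w -0.0003985909946578508
```

In the tool's units: 0.03 m is 0.6, 0.02 m is 0.4.

>>> {"fn": "pendant", "kwargs": {
  "deltas": "0.17,0.18,0,0,0;0,0,0.6,0,0;0,0,0.6,0,0;0,0,0.6,0,0;0,0,0.4,0,0;0,0,0,0,0;0,0,0,0,0"
}}

```text
time_s: 2.7
position: [0.5472, -0.3451, 0.1332]
tool_rot: [[0.623, 0.782, 0.0], [0.782, -0.623, -0.001], [-0.0, 0.001, -1.0]]
ft_force: [0.8, 0.6, 0.3]
grip_width: -0.0003
gripper_force: 0.0
```

Run:
```python
from h import *
to(.005,.131)
s=snap('scene','s2');t=snap('top','t2')
a=cv2.imread('pics/t2.png')[170:310,340:480];b=cv2.imread('pics/s2.png')[130:270,340:480]
cv2.imwrite('pics/c2.png',np.hstack([cv2.resize(i,(400,400),interpolation=cv2.INTER_CUBIC) for i in (a,b)]))
```

```text
iso xy -0.10636666166032552 0.0009638389725191055 z 0.13321781251616321 tool delta [ 0.001  -0.1114  0.0021] yaw 51.46613262857745 w -0.0003181896632827754
```

View pics/c2.png

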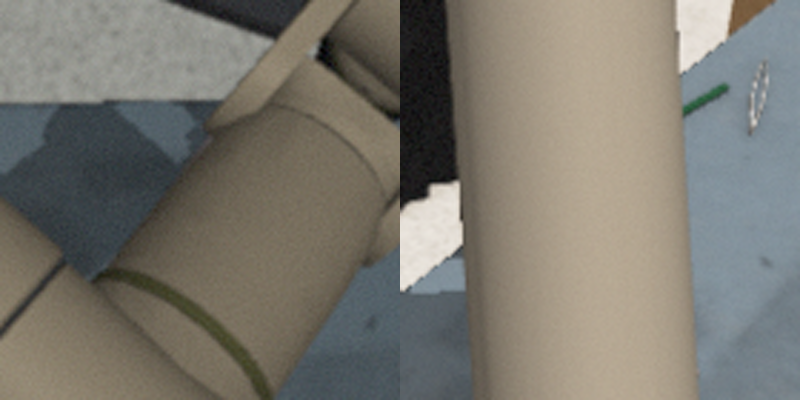

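The arm hides the isolator in both views, but nothing has been touched. I'll start the push and watch the force.

In the tool's units: -0.01 m is -0.2, 0.001 m is 0.02.

>>> {"fn": "pendant", "kwargs": {
  "deltas": "0,-0.2,0.02,0,0;0,-0.2,0.02,0,0;0,-0.2,0,0,0;0,-0.2,0,0,0"
}}

```text
time_s: 3.2
position: [0.5202, -0.3231, 0.1356]
tool_rot: [[0.622, 0.783, 0.014], [0.783, -0.622, -0.013], [-0.001, 0.019, -1.0]]
ft_force: [11.0, -7.9, 11.2]
grip_width: -0.0001
gripper_force: 6.6
```

>>> {"fn": "pendant", "kwargs": {
  "deltas": "0,-0.2,0,0,0;0,-0.2,0,0,0;0,-0.2,0,0,0"
}}

```text
time_s: 3.5
position: [0.4957, -0.3035, 0.1354]
tool_rot: [[0.622, 0.783, 0.011], [0.783, -0.622, -0.01], [-0.001, 0.015, -1.0]]
ft_force: [8.3, -5.1, 25.2]
grip_width: -0.0002
gripper_force: 13.1
```

```bash
python3 -c "
from h import *
to(.005,.131)"
```

```text
iso xy -0.04020729651057936 0.0005556591173484493 z 0.13538549989558946 tool delta [ 0.0006 -0.0453  0.0037] yaw 51.537981257827056 w -0.0001563347956719587
```

Upward force on the tool is rising to 25 N, so the rising bar is probably bearing on the finger linkage above the pads. I'll raise the tool, keeping the tips below the bar.

In the tool's units: -0.006 m is -0.12.

>>> {"fn": "pendant", "kwargs": {
  "deltas": "0,0,-0.12,0,0;0,0,-0.12,0,0;0,0,0,0,0"
}}

```text
time_s: 3.8
position: [0.4933, -0.3012, 0.1437]
tool_rot: [[0.622, 0.783, 0.002], [0.783, -0.622, -0.002], [-0.0, 0.003, -1.0]]
ft_force: [1.5, -1.3, 1.1]
grip_width: -0.0001
gripper_force: 1.0
```

```bash
python3 -c "
from h import *
to(.005,.147)"
```

```text
iso xy -0.03689350540956719 0.00026007187382942284 z 0.1437034708316393 tool delta [ 0.0004 -0.0419 -0.0034] yaw 51.570649941900264 w -0.00014690549799805747
```

In the tool's units: -0.008 m is -0.16, -0.002 m is -0.04.

>>> {"fn": "pendant", "kwargs": {
  "deltas": "0,-0.16,-0.04,0,0;0,-0.16,-0.04,0,0;0,-0.16,0,0,0"
}}

```text
time_s: 4.1
position: [0.4732, -0.285, 0.1462]
tool_rot: [[0.621, 0.784, -0.001], [0.784, -0.621, 0.001], [0.0, -0.001, -1.0]]
ft_force: [0.4, -0.6, 0.0]
grip_width: -0.0002
gripper_force: 0.0
```

```bash
python3 -c "
from h import *
to(.005,.147)"
```

```text
iso xy -0.011067112805686667 0.0001397178831903607 z 0.14616883699079034 tool delta [ 0.0002 -0.0161 -0.0008] yaw 51.586087085614395 w -0.00019134846746059116
```

Contact has been lost, so the lever has probably snapped over. I'll advance a little further, then lift clear and look.

In the tool's units: -0.04 m is -0.8, -0.01 m is -0.2.

>>> {"fn": "pendant", "kwargs": {
  "deltas": "0,-0.16,0,0,0;0,-0.16,0,0,0;0,0,0,0,0;0,0.2,-0.2,0,0;0,0.2,-0.6,0,0;0,0,-0.8,0,0;0,0,-0.8,0,0;0,0,-0.4,0,0"
}}

```text
time_s: 4.9
position: [0.4777, -0.2887, 0.2899]
tool_rot: [[0.621, 0.784, 0.004], [0.784, -0.621, -0.003], [-0.0, 0.005, -1.0]]
ft_force: [-0.1, 0.0, 0.2]
grip_width: -0.0003
gripper_force: 0.0
```

>>> {"fn": "pendant", "kwargs": {
  "deltas": "-0.8,0,0,0,0;-1,0,0,0,0;-1,0,0,0,0;-1,0,0,0,0;-1,0,0,0,0;-1,0,0,0,0;0,0,0,0,0;0,0,0,0,0"
}}

```text
time_s: 5.7
position: [0.2962, -0.5161, 0.2858]
tool_rot: [[0.623, 0.782, -0.0], [0.782, -0.623, 0.001], [0.001, -0.001, -1.0]]
ft_force: [0.8, 0.2, 0.2]
grip_width: -0.0003
gripper_force: 0.0
```

Run:
```python
from h import *
s=snap('scene','s3');t=snap('top','t3')
cv2.imwrite('pics/c3.png',np.hstack([cv2.resize(cv2.imread(f'pics/{n}.png'),(400,300),interpolation=cv2.INTER_AREA) for n in('t3','s3')]))
```

```text
(no output)
```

View pics/c3.png

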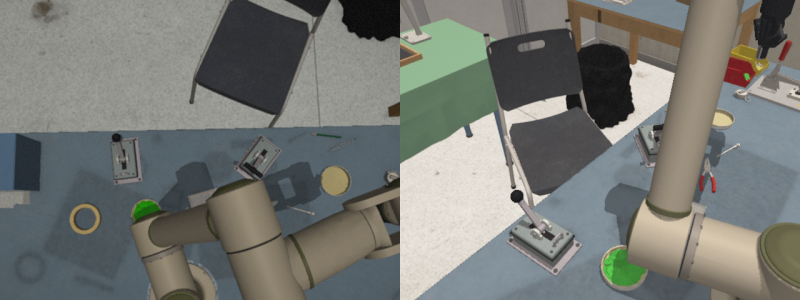

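The top view shows the crossbar now on the staple side, at about (250,170) in the half-size picture. The ball lever is unchanged at (117,138). I'll check the bar against its predicted OFF position.

Run:
```python
from h import *
a=cv2.imread('pics/t3.png')[200:310,350:460].copy();a=cv2.resize(a,(550,550),interpolation=cv2.INTER_CUBIC)
u=proj('t3',np.r_[O+.061*X,.137]);print(u)
c=tuple(int(v) for v in ((u-[350,200])*5+2));cv2.drawMarker(a,c,(0,0,255),0,20,1)
cv2.imwrite('pics/c4.png',a)
```

```text
[405.31700884 272.01852464]
```

View pics/c4.png

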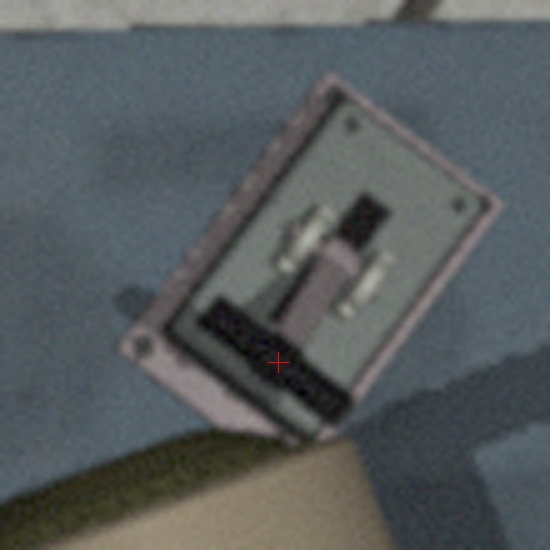

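The bar's centre, at about (276,360) in the crop, sits on the predicted OFF point (278,362), so the lever is fully home.

```bash
python3 -c "
from rig import env, camrig
print(env.close_job())"
```

```text
the job is handed in; nothing more can be done
None
```

The crossbar isolator is switched off, with its lever fully home at the staple end in the last picture; the ball-ended isolator is still on, the arm is clear, and the job is handed in (no verdict was returned).

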